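# Load the filter drying rail and lock its stop

### The arm

A 6-joint arm with a two-finger parallel gripper is mounted at the origin on a cart in front of the work surface, level with it; the furniture and walls round the work are solid. World frame = base frame: x ahead of the robot, y to its left, z up, the work surface at z = 0. Lengths are in m, angles in rad, forces in N, time in s.
With the tool pointing down it reaches from about 0.3 to 0.775 m from the base axis. Payload 14.6 kg.
Tool frame: the origin (TCP) lies at the very end of the fingers, on their centre line; the grasp point (between the pads) lies 19 mm behind it; z points along the fingers, y is the line along which they close (so a half turn about z gives the same grasp; the last joint's range is limited). The gripper opens to 94 mm and grips with 3 to 60 N. Pads are 16 mm wide; open, the fingers measure 119 mm over their backs; the gripper's body (75 mm by 177 mm) begins 78 mm behind the grasp point.
Start: joints at [-1.28, 0.3, 1.521, -0, 1.321, -0.067], TCP at [0.193, -0.515, 0.205] pointing down, gripper open.
Joint ranges: [-3.03, 3.03], [-0.79, 2.21], [0.23, 2.52], [-1.04, 4.18], [0, 3.07], [-2.55, 2.55]. Speed limits (rad/s): [2.22, 2.22, 2.57, 3.14, 3.14, 3.14].

### API

Orientations are given as [roll, pitch, yaw] about the fixed x, y, z axes, in that order (R = Rz(yaw) Ry(pitch) Rx(roll)).
In Python, from station import ctrl gives the robot as it stands.
- The arm moves only by the tool carry_out, never from a script. Its argument "motion" is text: rows parted by semicolons, each of 7 numbers parted by spaces: the shift along the world's x, y, z in m, then the turn, a rotation vector about the world's x, y, z in degrees, then the closure in counts, from 0 (fully open) to 255 (shut). In form: dx dy dz wx wy wz hand; .... A call has 1 to 20 rows; each row shifts and turns the commanded pose from where the row before left it; what a row does not reach is not made up. A row lasts 1/12 s, in which the tool goes at most 41.7 mm and 7.16 degrees, less where a joint would pass 70% of its speed; a pose out of reach is approached as far as the arm can. A call is refused whole if a number of a shift passes 0.0417 or a number of a turn 7.16, either way. A call with a gripper value outside its range is refused whole. The fingers move at their own pace and stop on an object; "grip_force" is the grip in N (left out, the last holds). Time passes only in rows, so rows that do not move let the fingers close. It gives the time, the measured TCP pose, the force, the opening and the grip force at its end, in the units of the state.
- ctrl.get_obs(): the state, without advancing time (a new reading comes with each control period).
- ctrl.camera(name): name is "side" or "top"; returns a dict with "pixels" (480x640x3 uint8, red, green, blue), "range_z" (480x640 float32, m along the optical axis (not along the pixel's ray), 0 where there is no reading), "K" (3x3 intrinsics, pixels), "dist" ([k1, k2, p1, p2, k3] as OpenCV has them; the pictures are not rectified), "position" and "attitude" of the camera in the world. Camera axes: x right, y up, looking along -z (the intrinsics and any distortion apply to the point x, -y, -z); pixel columns grow to the right and rows downward; lengths in m; the calibration is good to about 2 mm. A picture is of the moment at which its call begins.
- ctrl.hand_in(): hands the job in; it is judged then, once.
The state is a dict: "time_s": time; "qpos": joint angles; "joint_vel": joint speeds; "tau": joint torques, N m; "ee_pos": TCP position; "eef_rot": TCP orientation; "force": force on the tool from outside, world axes, zero at the start; "moment": the same for the moment, N m; "grip_width": finger opening in m; "grip_force": force on a finger pad.
Only numpy, scipy, OpenCV 4.12 (cv2) and the standard library are available. Lean on these libraries where they do the work, as an engineer would, in place of code of your own. Each camera call takes 0.05 s, during which the arm holds its last target. There are 200 camera calls.

### The job

The rinsed glass filters on the white mat have to dry on the narrow raised rail. Swing the sliding stop's cam lever right over to free it and draw the stop back to make room, lay every filter flat and centred on the rail's top between the end stop and the sliding stop, then bring the stop right up to the last filter and swing the lever fully back along the rail to lock it. Leave the dust caps and everything else where they are.

Things in the scene. Friction and masses are not known exactly. Their poses are not given: they have to be found in the camera images.
- rail: Drying rail, fixed: upright aluminium web 300 mm long, 16 mm wide, flat top 50 mm above the worktop, on a dark foot 30 mm wide, 5 mm thick. Origin on the worktop, on the web's centre line; y runs along the rail, z up, x across it, away from the robot. A fixed end stop (16 mm wide, 12 mm long, 12 mm high) stands on the top at the +y end.
- end_face (a point): Point on the end stop's inner face (rail y = +125 mm), on the rail's centre line, 4 mm above the rail top. The row of filters starts here.
- stop (a joint): Grey sliding stop that straddles the rail, 0 to 0.17 m, growing as it moves to the rail's -y, away from the end stop. Room between end_face and stop_face = 30 mm + this value. Slides with about 2 N when the lever is free, is held fast when the lever is locked, and stays where it is left.
- stop_face (a point): Point on the flat front face of the sliding stop that looks at the filters, on the rail's centre line, 4 mm above the rail top; its axes are parallel to the rail's.
- stop_grip (a point): Centre of the top of the stop's front block, the place to pinch: block 30 mm wide across the rail, 36 mm long, its top 25.5 mm above the rail top, front face 18 mm to the rail's +y of this point. Its cheeks reach down past the rail's top edge.
- lever (a joint): Cam lever on top of the rear of the sliding stop, upright axis, 0 to 1.5 rad. 0 = locked, arm along the rail to -y; 1.5 = free, arm across the rail to its -x, toward the robot. It grips the stop below about 0.3 (firmly near 0, where it may spring back by 0.07) and frees it above 0.5. Takes 2 to 4 N at the knob; stays where it is left.
- lever_pivot (a point): On the lever's axis, at the top of its arm: 55 mm to the rail's -y of stop_face and 29 mm above the rail top.
- lever_knob (a point): Centre of the top of the round upright black knob at the lever's end: knob 14 mm across, 24 mm tall above the arm, 58 mm from the pivot.
- mat: White drip mat on which the filters lie at the start, 210 (x) x 180 (y) x 3 mm, fixed for the run. Origin under its centre.
- filter_1: Glass filter in a black ring, a flat disc 32.5 mm across and 8 mm high, 18 g. Origin at the centre of its underside, z up. May be absent. All filters are treated alike.
- filter_2: Glass filter in a black ring, a flat disc 32.5 mm across and 8 mm high, 18 g. Origin at the centre of its underside, z up. May be absent. All filters are treated alike.
- filter_3: Glass filter in a black ring, a flat disc 32.5 mm across and 8 mm high, 18 g. Origin at the centre of its underside, z up. May be absent. All filters are treated alike.
- filter_4: Glass filter in a black ring, a flat disc 32.5 mm across and 8 mm high, 18 g. Origin at the centre of its underside, z up. May be absent. All filters are treated alike.
- filter_5: Glass filter in a black ring, a flat disc 32.5 mm across and 8 mm high, 18 g. Origin at the centre of its underside, z up. May be absent. All filters are treated alike.
- dust_cap_2: Bystander: black dust cap without glass, 34 mm across, 16 mm high, on the mat among the filters. Origin under its centre.
- dust_cap_1: Bystander: black dust cap, 47 mm across, 13 mm high, on the worktop. Origin under its centre.
- marker_black: Bystander: black marker lying on the worktop, 132 mm long along its y. Origin under its centre.
- screw_pot: Bystander: clear pot with grey lid, 41 mm across, 40 mm high. Origin under its centre.
- tape_roll: Bystander: roll of tape lying flat, 101 mm across, 24 mm high. Origin under its centre.
- stain_bottle: Bystander: small brown bottle with black cap, 34 mm across, 75 mm high. Origin under its centre.
- tweezers: Bystander: tweezers lying on the worktop, 116 mm long along its y, 9 mm high. Origin under its centre.

How it is judged:
On the way, in this order (a step that is already met when the one before it is completed fails the run):
1. the cam lever is swung over to free the stop (value of joint lever above 1 rad), for 0.2 s.
2. with the lever free, every filter lies flat and centred on the rail between the two stops (x of filter_1 in the frame of rail between -0.006 and 0.006 m and z of filter_1 in the frame of rail between 0.043 and 0.063 m and (angle between filter_1's own z axis and vertical below 0.12 rad or angle between filter_1's own z axis and vertical above 3.02 rad) and y of each of filter_1, filter_2, filter_3, filter_4, filter_5 in the frame of stop_face above 0.01 m and x of filter_2 in the frame of rail between -0.006 and 0.006 m and z of filter_2 in the frame of rail between 0.043 and 0.063 m and (angle between filter_2's own z axis and vertical below 0.12 rad or angle between filter_2's own z axis and vertical above 3.02 rad) and x of filter_3 in the frame of rail between -0.006 and 0.006 m and z of filter_3 in the frame of rail between 0.043 and 0.063 m and (angle between filter_3's own z axis and vertical below 0.12 rad or angle between filter_3's own z axis and vertical above 3.02 rad) and x of filter_4 in the frame of rail between -0.006 and 0.006 m and z of filter_4 in the frame of rail between 0.043 and 0.063 m and (angle between filter_4's own z axis and vertical below 0.12 rad or angle between filter_4's own z axis and vertical above 3.02 rad) and x of filter_5 in the frame of rail between -0.006 and 0.006 m and z of filter_5 in the frame of rail between 0.043 and 0.063 m and (angle between filter_5's own z axis and vertical below 0.12 rad or angle between filter_5's own z axis and vertical above 3.02 rad) and value of joint lever above 0.6 rad), for 0.2 s.
3. the stop stands up against the row and the lever is locked (value of joint lever below 0.25 rad and horizontal distance between any of filter_1, filter_2, filter_3, filter_4, filter_5 and stop_face below 0.0245 m), for 0.2 s.
At the end, for the whole second after the job is handed in: Every filter lies flat on the rail top, its centre within 6 mm of the rail's centre line, between the end stop and the sliding stop and at rest; the sliding stop's face is within about 7 mm of the nearest filter's edge; the lever is locked (below 0.25 rad) (all of step 3 and x of filter_1 in the frame of rail between -0.006 and 0.006 m and z of filter_1 in the frame of rail between 0.043 and 0.063 m and (angle between filter_1's own z axis and vertical below 0.12 rad or angle between filter_1's own z axis and vertical above 3.02 rad) and y of each of filter_1, filter_2, filter_3, filter_4, filter_5 in the frame of stop_face above 0.01 m and x of filter_2 in the frame of rail between -0.006 and 0.006 m and z of filter_2 in the frame of rail between 0.043 and 0.063 m and (angle between filter_2's own z axis and vertical below 0.12 rad or angle between filter_2's own z axis and vertical above 3.02 rad) and x of filter_3 in the frame of rail between -0.006 and 0.006 m and z of filter_3 in the frame of rail between 0.043 and 0.063 m and (angle between filter_3's own z axis and vertical below 0.12 rad or angle between filter_3's own z axis and vertical above 3.02 rad) and x of filter_4 in the frame of rail between -0.006 and 0.006 m and z of filter_4 in the frame of rail between 0.043 and 0.063 m and (angle between filter_4's own z axis and vertical below 0.12 rad or angle between filter_4's own z axis and vertical above 3.02 rad) and x of filter_5 in the frame of rail between -0.006 and 0.006 m and z of filter_5 in the frame of rail between 0.043 and 0.063 m and (angle between filter_5's own z axis and vertical below 0.12 rad or angle between filter_5's own z axis and vertical above 3.02 rad) and linear speed of each of filter_1, filter_2, filter_3, filter_4, filter_5 below 0.02 m/s and velocity of joint stop below 0.01 m/s); the robot touches nothing.
It fails at once if a dust cap or any other bystander (marker, pot, tape, bottle, tweezers) is moved more than 35 mm (distance of any of dust_cap_1, dust_cap_2, marker_black, screw_pot, tape_roll, stain_bottle, tweezers from where it was at the start of the episode above 0.035 m).
Of filter_1, filter_2, filter_3, filter_4, filter_5 only 3 to 5 are there at a start; the rules pass over those that are not, and their reading is None.
At some moment in a run one of filter_1, filter_2, filter_3, filter_4, filter_5 may be knocked a few centimetres aside while the robot is not near it.
Once in a run the grip may slacken for a moment while it holds something.
It also fails if it takes over 210 s, if anything falls off the work surface, if the arm or the gripper's body presses on something with over 40 N, if the wrist force passes 120 N, or if a joint passes its speed limit or range.

## Working session

There is one attempt and no reset: what is moved stays moved. The work goes in short steps, Python scripts to look and compute and a tool call to move; the robot and the scene stay as the last step left them, time stands still between calls to the robot, and variables do not carry over. Pictures are saved under pics/ and viewed, at most 16 in all, crops included, and the job is handed in when it is done.

Besides the shell and the picture viewer there is one more tool, called after ">>>" as a command line: name --argument value ..., lists and objects as JSON in quotes. carry_out: Moves the arm, as the interface text tells. Its arguments: {"type":"object","properties":{"motion":{"type":"string"},"grip_force":{"type":"number"}},"required":["motion"]}

```bash
mkdir -p pics; cat > h.py <<'E'
import numpy as np, cv2
from scipy.spatial.transform import Rotation as R
from station import ctrl
def snap(name,fn=None):
    c=ctrl.camera(name)
    if fn: cv2.imwrite('pics/'+fn,c['pixels'][:,:,::-1])
    np.savez('last_'+name+'.npz',**{k:np.array(v) for k,v in c.items()})
    return c
def rot(c):
    a=np.array(c['attitude'])
    return a if a.shape==(3,3) else (R.from_quat(a).as_matrix() if a.size==4 else R.from_euler('xyz',a).as_matrix())
def ray(c,u,v):
    p=cv2.undistortPoints(np.array([[[u,v]]],float),np.array(c['K']),np.array(c['dist']))[0,0]
    return rot(c)@np.array([p[0],-p[1],-1.])
def atz(c,u,v,z):
    d=ray(c,u,v);o=np.array(c['position']);return o+d*(z-o[2])/d[2]
def dep(c,u,v):
    return np.array(c['position'])+ray(c,u,v)*c['range_z'][int(v),int(u)]
E
python3 - <<'E'
from h import *
for n in('top','side'):
    c=snap(n,n+'0.png');print(n,c['position'],c['attitude'],c['K'],c['dist'])
print(ctrl.get_obs())
E
```

```text
top [0.4879648  0.03577396 1.07739625] [ 0.05859312 -0.03048604 -1.58572668] [[495.4567511    0.         312.31978761]
 [  0.         495.4567511  231.71228968]
 [  0.           0.           1.        ]] [0.02733849 0.         0.         0.         0.        ]
side [0.39800563 0.55524379 0.78081656] [ 0.68569051  0.01136751 -2.87908602] [[454.46883637   0.         324.53158016]
 [  0.         454.46883637 246.31519711]
 [  0.           0.           1.        ]] [-0.00707876  0.          0.          0.          0.        ]
{'time_s': 0.1, 'qpos': array([-1.27962842e+00,  3.00389131e-01,  1.52151221e+00, -4.17000879e-06,
        1.32069899e+00, -6.65909320e-02]), 'joint_vel': array([-0.00039412, -0.00040158, -0.00143546, -0.00194237,  0.00192668,
       -0.00117791]), 'tau': array([-5.67161969e-04, -5.32639074e+01, -3.53286195e+01,  7.08807749e-02,
        2.34064437e-02, -5.41888471e-05]), 'ee_pos': array([ 0.19253068, -0.51495247,  0.20496043]), 'eef_rot': array([-3.14058694e+00, -6.30226758e-05,  3.57759845e-01]), 'force': array([ 0.15661263, -0.07216329, -0.46315831]), 'moment': array([0.03959226, 0.03326994, 0.00507304]), 'grip_force': 0.0, 'grip_width': 0.0943708740923729}
```

View pics/top0.png

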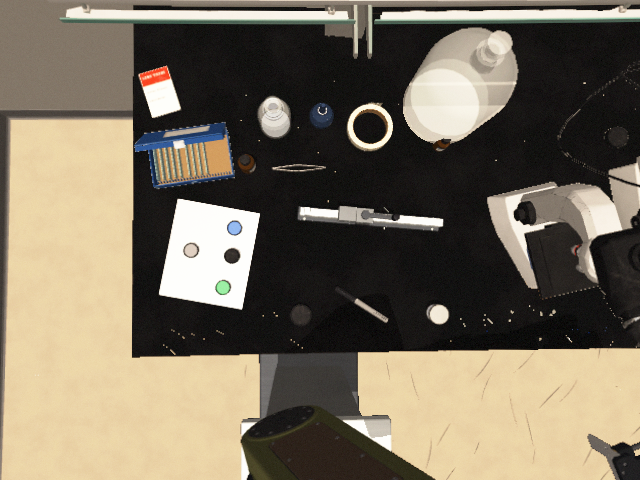

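View pics/side0.png

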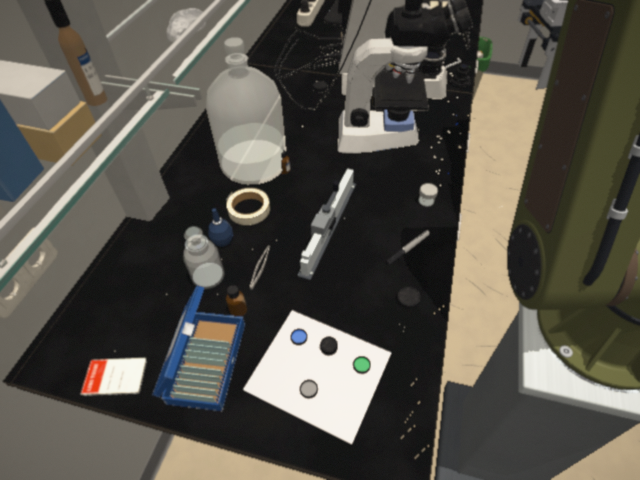

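The top view shows a rail from (300,213) to (442,224), with the stop at (355,214) and the knob at (396,217). On the mat are blue (234,228), grey (191,250) and green (223,287) filters, plus a plain black cap at (232,256). I'll enlarge both areas.

```bash
python3 - <<'E'
import cv2
i=cv2.imread('pics/top0.png')
a=cv2.resize(i[195:240,290:450],None,fx=5,fy=5,interpolation=cv2.INTER_CUBIC)
b=cv2.resize(i[195:310,155:265],None,fx=3,fy=3,interpolation=cv2.INTER_CUBIC)
import numpy as np
o=np.zeros((580,800,3),np.uint8);o[:225,:800]=a;o[230:575,:330]=b
s=cv2.imread('pics/side0.png');d=cv2.resize(s[165:280,290:365],None,fx=3,fy=3,interpolation=cv2.INTER_CUBIC);o[230:575,400:625]=d
cv2.imwrite('pics/c0.png',o)
E
```

```text
(no output)
```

View pics/c0.png

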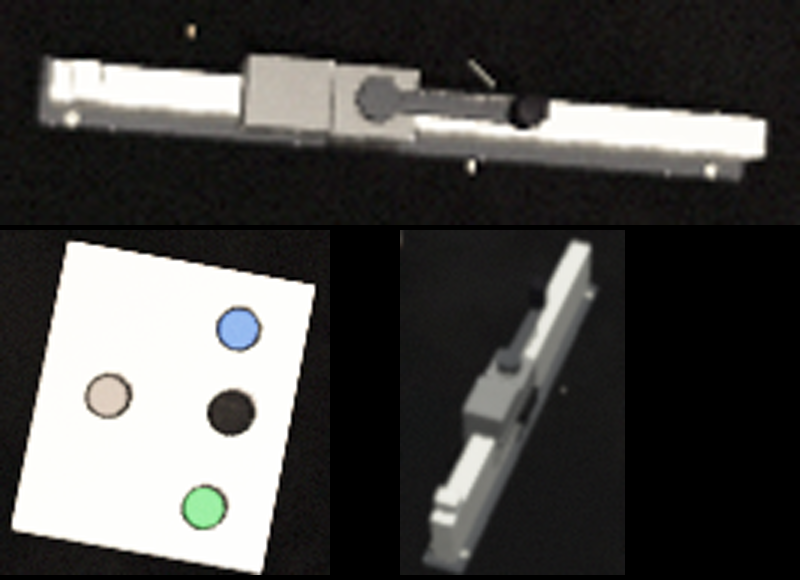

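The crop confirms three coloured filters and one black cap. The lever is locked along the rail, with the pivot at crop (378,97) and the knob at (530,110). Next I measure them.

```bash
cat >> h.py <<'E'
def load(n): 
    z=np.load('last_'+n+'.npz');return {k:z[k] for k in z.files}
def disc(c,u,v,z,r=9):
    im=c['pixels'].astype(int);h=im[v-r-5:v+r+6,u-r-5:u+r+6]
    m=(h.min(2)<190).astype(np.uint8)
    n,l,s,ce=cv2.connectedComponentsWithStats(m)
    k=l[r+5,r+5]; p=ce[k]+[u-r-5,v-r-5]
    return atz(c,p[0],p[1],z).round(4),s[k][4]
E
python3 - <<'E'
from h import *
t=load('top');s=load('side')
for n,a,b,z in(('blue',(234,228),(299,337),.011),('grey',(191,250),(309,389),.011),('green',(223,287),(362,365),.011),('cap',(232,256),(329,345),.019)):
    print(n,disc(t,*a,z),disc(s,*b,z))
# rail top white pixels in top view
im=t['pixels'].astype(int);m=np.zeros((480,640),np.uint8);m[200:235,375:445]=(im[200:235,375:445].min(2)>180);m[200:235,302:340]=(im[200:235,302:340].min(2)>180)
v,u=np.nonzero(m)
P=np.array([atz(t,a,b,.05)[:2] for a,b in zip(u,v)])
rc=cv2.minAreaRect(P.astype(np.float32)*1000);print(rc,cv2.boxPoints(rc))
mu=P.mean(0);w,V=np.linalg.eigh(np.cov((P-mu).T));print(mu,V[:,1])
def tc(x,y):return 290+(x+.5)/5-.5,195+(y+.5)/5-.5
for n,x,y,z in(('block fl',245,55,.0755),('block fr',333,60,.0755),('block nl',245,130,.0755),('block nr',333,133,.0755),('pivot',378,97,.079),('knob',530,108,.1),('railend',765,138,.05),('railstart',50,82,.05)):
    print(n,atz(t,*tc(x,y),z).round(4), dep(t,*tc(x,y)).round(4))
def sc(x,y):return 290+(x-400+.5)/3-.5,165+(y-230+.5)/3-.5
for n,x,y,z in(('railend far',580,242,.05),('railend near R',592,249,.05),('block TL',482,376,.0755),('block BL',466,405,.0755),('block BR',503,412,.0755),('knob',538,287,.1),('pivot',509,355,.079)):
    print('side',n,atz(s,*sc(x,y),z).round(4), dep(s,*sc(x,y)).round(4))
E
```

```text
blue (array([0.5615, 0.1701, 0.011 ]), np.int32(190)) (array([0.5605, 0.1739, 0.011 ]), np.int32(258))
grey (array([0.5142, 0.2617, 0.011 ]), np.int32(725)) (array([0.5141, 0.2661, 0.011 ]), np.int32(308))
green (array([0.4345, 0.1949, 0.011 ]), np.int32(191)) (array([0.4341, 0.1989, 0.011 ]), np.int32(287))
cap (array([0.5015, 0.1744, 0.019 ]), np.int32(213)) (array([0.5002, 0.1816, 0.019 ]), np.int32(311))
((571.2910766601562, -121.18792724609375), (295.04510498046875, 30.420635223388672), 84.457275390625) [[ 541.90295  -266.55157 ]
 [ 572.1814   -269.48987 ]
 [ 600.6792     24.17572 ]
 [ 570.40076    27.114014]]
[ 0.57680518 -0.1280306 ] [0.09501298 0.99547603]
block fl [ 0.5988 -0.05    0.0755] [ 0.6071 -0.0563  0.001 ]
block fr [ 0.5964 -0.0859  0.0755] [ 6.045e-01 -9.500e-02  2.000e-04]
block nl [ 0.5682 -0.0494  0.0755] [ 0.5697 -0.051   0.057 ]
block nr [ 0.5665 -0.0853  0.0755] [ 0.5672 -0.0863  0.0667]
pivot [ 0.5807 -0.1035  0.079 ] [ 0.5807 -0.1035  0.0787]
knob [ 0.5736 -0.1611  0.1   ] [ 0.5735 -0.1608  0.1016]
railend [ 0.5641 -0.2696  0.05  ] [ 0.5645 -0.2709  0.0455]
railstart [0.5913 0.0294 0.05  ] [0.5958 0.0291 0.0054]
side railend far [ 0.5653 -0.2691  0.05  ] [ 5.767e-01 -3.252e-01  3.000e-04]
side railend near R [ 0.5541 -0.2633  0.05  ] [ 5.649e-01 -3.198e-01 -5.000e-04]
side block TL [ 0.5946 -0.0837  0.0755] [ 0.6157 -0.1521 -0.    ]
side block BL [ 0.598  -0.0541  0.0755] [ 0.6203 -0.1223 -0.0033]
side block BR [ 0.5712 -0.0543  0.0755] [ 0.5716 -0.0554  0.0742]
side knob [ 0.5723 -0.1573  0.1   ] [ 0.5719 -0.1555  0.1017]
side pivot [ 0.5805 -0.1053  0.079 ] [ 0.5805 -0.1053  0.0789]
```

```bash
python3 - <<'E'
from h import *
t=load('top')
im=t['pixels'].astype(float).mean(2)
print(im[205:230,425].astype(int),im[205:230,325].astype(int))
P=[]
for u in list(range(402,440))+list(range(313,337)):
    p=im[203:232,u]; k=p.argmax()
    ed=[]
    for d in(-1,1):
        i=k
        while p[i]>170:i+=d
        ed.append(203+i-d+d*(p[i-d]-170)/(p[i-d]-p[i]))
    P.append([*atz(t,u,ed[0],.05)[:2],*atz(t,u,ed[1],.05)[:2]])
P=np.array(P);
print('width',np.abs(P[:,0]-P[:,2]).mean())
c=(P[:,:2]+P[:,2:])/2
for sel in(slice(0,38),slice(38,None)):print(c[sel].mean(0))
k=np.polyfit(c[:,1],c[:,0],1);print('x=a*y+b',k,'resid',np.abs(np.polyval(k,c[:,1])-c[:,0]).max())
print('rail x at knob etc',[np.polyval(k,y) for y in(-.05,-.086,-.1035,-.16)])
E
```

```text
[ 19  20  23  21  19  19  16  20  22  18  21  32 197 248 251 251 251 252
 252 242 165 122 108 106  94] [ 21  13  12  35 245 252 252 252 253 252 252 240 162 125 115 114  94  40
  12  17  14  16  20  15  18]
width 0.016779117372901345
[ 0.56812392 -0.22321839]
[ 0.5869819  -0.02244542]
x=a*y+b [0.09385117 0.58907911] resid 0.0004350228717362459
rail x at knob etc [np.float64(0.5843865515139777), np.float64(0.581007909281526), np.float64(0.579365513751862), np.float64(0.5740629224703753)]
```

Rail axis y = (0.0934, 0.9956), end face about (0.5895, 0.0044), pivot about (0.580, -0.1035), knob about (0.574, -0.161). I'll move above the knob and turn the jaw across the rail.

>>> carry_out --motion "0.02 0.033 0 0 0 6.41 100; 0.02 0.033 0 0 0 6.41 150; 0.02 0.033 0 0 0 6.41 180; 0.02 0.033 0 0 0 6.41 180; 0.02 0.033 0 0 0 6.41 180; 0.02 0.033 0 0 0 6.41 180; 0.02 0.033 0 0 0 6.41 180; 0.02 0.033 0 0 0 6.41 180; 0.02 0.033 0 0 0 6.41 180; 0.02 0.033 0 0 0 6.41 180; 0.0363 0.0048 0 0 0 0 180; 0.0363 0.0048 0 0 0 0 180; 0.0363 0.0048 0 0 0 0 180; 0.0363 0.0048 0 0 0 0 180; 0.0363 0.0048 0 0 0 0 180; 0 0 -0.03 0 0 0 180; 0 0 -0.03 0 0 0 180; 0 0 0 0 0 0 180; 0 0 0 0 0 0 180" --grip_force 10

```text
time_s: 1.68
ee_pos: [0.5734, -0.1609, 0.1446]
eef_rot: [-3.138, -0.001, 1.477]
force: [-0.1, -0.5, 0.2]
grip_width: 0.0275
grip_force: 0.0
```

>>> carry_out --motion "0 0 -0.03 0 0 0 180; 0 0 -0.03 0 0 0 180; 0 0 0 0 0 0 255; 0 0 0 0 0 0 255; 0 0 0 0 0 0 255; 0 0 0 0 0 0 255" --grip_force 10

```text
time_s: 2.18
ee_pos: [0.5747, -0.1616, 0.0878]
eef_rot: [3.139, 0.001, 1.476]
force: [-3.4, -0.8, 1.3]
grip_width: 0.0134
grip_force: 10.0
```

```bash
python3 - <<'E'
import numpy as np
y=np.array([.0934,.9956]);x=np.array([.9956,-.0934])
t=np.radians(np.arange(0,85,6))
p=np.array([-.058*(np.cos(a)*y+np.sin(a)*x) for a in t])
for d in np.diff(p,axis=0):print('%.4f %.4f 0 0 0 -6 255;'%tuple(d),end=' ')
E
```

```text
-0.0060 0.0009 0 0 0 -6 255; -0.0059 0.0015 0 0 0 -6 255; -0.0057 0.0021 0 0 0 -6 255; -0.0054 0.0027 0 0 0 -6 255; -0.0051 0.0032 0 0 0 -6 255; -0.0048 0.0038 0 0 0 -6 255; -0.0043 0.0042 0 0 0 -6 255; -0.0039 0.0047 0 0 0 -6 255; -0.0034 0.0051 0 0 0 -6 255; -0.0028 0.0054 0 0 0 -6 255; -0.0022 0.0056 0 0 0 -6 255; -0.0016 0.0058 0 0 0 -6 255; -0.0010 0.0060 0 0 0 -6 255; -0.0004 0.0061 0 0 0 -6 255;
```

>>> carry_out --motion "-0.0060 0.0009 0 0 0 -6 255; -0.0059 0.0015 0 0 0 -6 255; -0.0057 0.0021 0 0 0 -6 255; -0.0054 0.0027 0 0 0 -6 255; -0.0051 0.0032 0 0 0 -6 255; -0.0048 0.0038 0 0 0 -6 255; -0.0043 0.0042 0 0 0 -6 255; -0.0039 0.0047 0 0 0 -6 255; -0.0034 0.0051 0 0 0 -6 255; -0.0028 0.0054 0 0 0 -6 255; -0.0022 0.0056 0 0 0 -6 255; -0.0016 0.0058 0 0 0 -6 255; -0.0010 0.0060 0 0 0 -6 255; -0.0004 0.0061 0 0 0 -6 255; 0 0 0 0 0 0 255; 0 0 0 0 0 0 255; 0 0 0 0 0 0 255"

```text
time_s: 3.6
ee_pos: [0.5229, -0.1044, 0.0875]
eef_rot: [3.141, -0.004, 0.015]
force: [-0.1, 1.1, 8.9]
grip_width: 0.0141
grip_force: 10.0
```

>>> carry_out --motion "0 0 0 0 0 0 180; 0 0 0 0 0 0 180; 0 0 0.03 0 0 0 180; 0 0 0.03 0 0 0 150; 0.005 0.0031 0 0 0 7 120; 0.005 0.0031 0 0 0 7 120; 0.005 0.0031 0 0 0 7 120; 0.005 0.0031 0 0 0 7 120; 0.005 0.0031 0 0 0 7 120; 0.005 0.0031 0 0 0 7 120; 0.005 0.0031 0 0 0 7 120; 0.005 0.0031 0 0 0 7 120; 0.005 0.0031 0 0 0 7 120; 0.005 0.0031 0 0 0 7 120; 0.005 0.0031 0 0 0 7 120; 0.005 0.0031 0 0 0 7 120; 0 0 0 0 0 0 120; 0 0 0 0 0 0 120"

```text
time_s: 5.1
ee_pos: [0.5815, -0.067, 0.1454]
eef_rot: [-3.141, 0.0, 1.474]
force: [0.0, 0.0, 0.7]
grip_width: 0.0495
grip_force: 0.0
```

```bash
python3 - <<'E'
from h import *
snap('top','top1.png');s=snap('side')
cv2.imwrite('pics/s1.png',cv2.resize(s['pixels'][150:300,250:400,::-1],None,fx=4,fy=4,interpolation=cv2.INTER_CUBIC))
print(ctrl.get_obs()['ee_pos'])
E
```

```text
[ 0.58134138 -0.06710661  0.14544369]
```

View pics/s1.png

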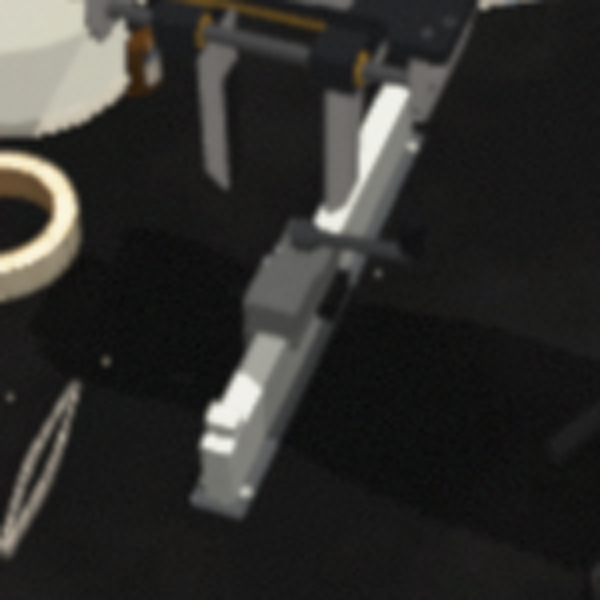

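The side view shows the lever standing across the rail (knob at 410,240) and the open jaws hanging above the stop block. Next: pinch the block and draw it back 75 mm.

>>> carry_out --motion "0.0015 0 -0.03 0 0 0 120; 0 0 -0.03 0 0 0 120; 0 0 -0.025 0 0 0 120; 0 0 0 0 0 0 200; 0 0 0 0 0 0 200; 0 0 0 0 0 0 200; 0 0 0 0 0 0 200; -0.0007 -0.0075 0 0 0 0 200; -0.0007 -0.0075 0 0 0 0 200; -0.0007 -0.0075 0 0 0 0 200; -0.0007 -0.0075 0 0 0 0 200; -0.0007 -0.0075 0 0 0 0 200; -0.0007 -0.0075 0 0 0 0 200; -0.0007 -0.0075 0 0 0 0 200; -0.0007 -0.0075 0 0 0 0 200; -0.0007 -0.0075 0 0 0 0 200; -0.0007 -0.0075 0 0 0 0 200; 0 0 0 0 0 0 200; 0 0 0 0 0 0 200" --grip_force 15

```text
time_s: 6.78
ee_pos: [0.5767, -0.1431, 0.0624]
eef_rot: [3.139, 0.001, 1.476]
force: [-3.3, -1.8, 6.2]
grip_width: 0.0295
grip_force: 15.0
```

>>> carry_out --motion "0 0 0 0 0 0 110; 0 0 0 0 0 0 110; 0 0 0.035 0 0 0 120; 0 0 0.035 0 0 0 120; 0 0 0.035 0 0 0 120; 0 0 0.035 0 0 0 120; -0.0142 0.0338 0 0 0 0 120; -0.0142 0.0338 0 0 0 0 120; -0.0142 0.0338 0 0 0 0 120; -0.0142 0.0338 0 0 0 0 120; -0.0142 0.0338 0 0 0 0 120; -0.0142 0.0338 0 0 0 0 120; -0.0142 0.0338 0 0 0 0 120; -0.0142 0.0338 0 0 0 0 120; -0.0142 0.0338 0 0 0 0 120; -0.0142 0.0338 0 0 0 0 120; 0 0 0 0 0 0 120; 0 0 0 0 0 0 120; 0 0 0 0 0 0 120"

```text
time_s: 8.37
ee_pos: [0.4343, 0.1958, 0.2007]
eef_rot: [3.141, -0.0, 1.477]
force: [0.2, -0.7, 1.1]
grip_width: 0.0497
grip_force: 0.0
```

```bash
python3 - <<'E'
from h import *
snap('top','top2.png');snap('side','side2.png')
print(ctrl.get_obs()['ee_pos'])
s=load('side')
for a in((299,337),(309,389),(362,365)):print(disc(s,*a,.011))
E
```

```text
[0.43460488 0.19517617 0.20055256]
(array([0.5585, 0.1734, 0.011 ]), np.int32(804))
(array([0.5139, 0.2661, 0.011 ]), np.int32(288))
(array([0.4372, 0.1921, 0.011 ]), np.int32(536))
```

View pics/side2.png

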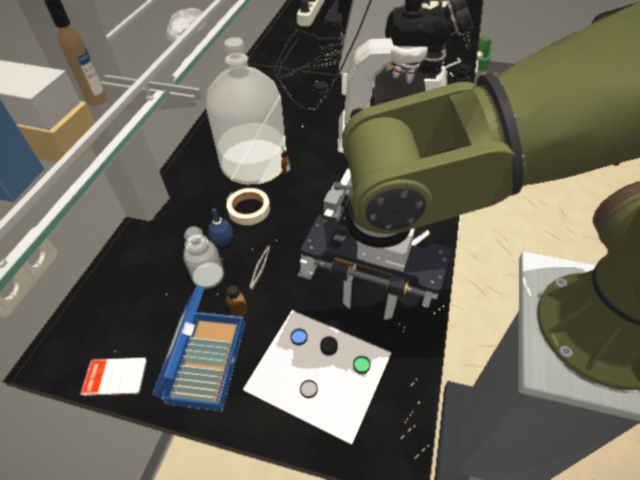

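Filters are where they were: green (362,365), blue (299,337), grey (309,389). Picking green.

>>> carry_out --motion "0 0 -0.04 0 0 0 120; 0 0 -0.04 0 0 0 120; 0 0 -0.04 0 0 0 120; 0 0 -0.04 0 0 0 120; 0 0 -0.02 0 0 0 120; 0 0 -0.0145 0 0 0 120; 0 0 0 0 0 0 120; 0 0 0 0 0 0 120; 0 0 0 0 0 0 255; 0 0 0 0 0 0 255; 0 0 0 0 0 0 255; 0 0 0 0 0 0 255; 0 0 0 0 0 0 255" --grip_force 12

```text
time_s: 9.55
ee_pos: [0.4343, 0.196, 0.0062]
eef_rot: [3.141, -0.0, 1.476]
force: [0.3, -0.2, 1.8]
grip_width: 0.0315
grip_force: 12.0
```

>>> carry_out --motion "0 0 0.02 0 0 0 255; 0 0 0.03 0 0 0 255; 0 0 0.03 0 0 0 255; 0 0 0.03 0 0 0 255; 0.0257 -0.035 0 0 0 0 255; 0.0257 -0.035 0 0 0 0 255; 0.0257 -0.035 0 0 0 0 255; 0.0257 -0.035 0 0 0 0 255; 0.0257 -0.035 0 0 0 0 255; 0.0257 -0.035 0 0 0 0 255; 0 0 0 0 0 0 255; 0 0 0 0 0 0 255; 0 0 0 0 0 0 255"

```text
time_s: 10.63
ee_pos: [0.5816, -0.005, 0.1156]
eef_rot: [-3.141, -0.0, 1.476]
force: [-0.5, 0.8, -0.1]
grip_width: 0.0319
grip_force: 12.0
```

```bash
python3 - <<'E'
from h import *
t=snap('top','top3.png');s=snap('side')
o=ctrl.get_obs();print(o['ee_pos'],o['grip_width'])
cv2.imwrite('pics/s3.png',cv2.resize(s['pixels'][180:330,230:430,::-1],None,fx=4,fy=4,interpolation=cv2.INTER_CUBIC))
E
```

```text
[ 0.58154011 -0.00425317  0.11603052] 0.03160834931302039
```

View pics/s3.png

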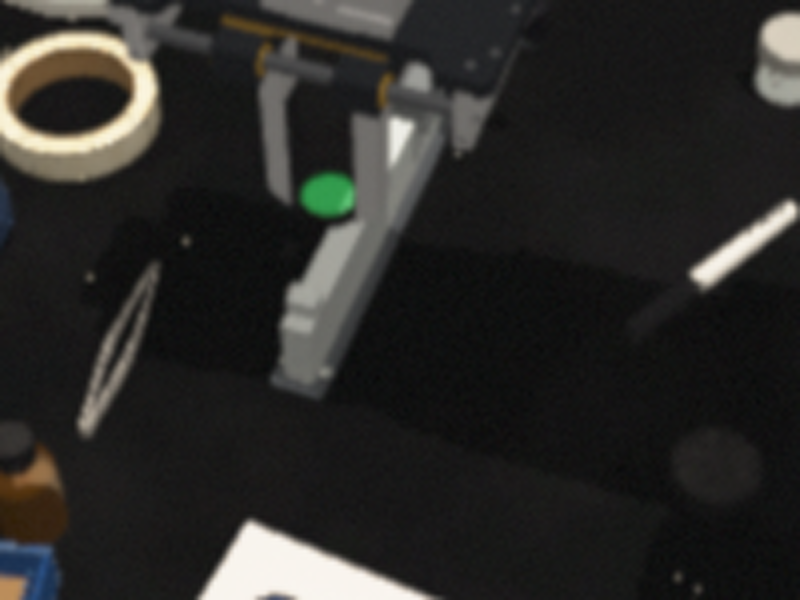

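```bash
python3 - <<'E'
from h import *
s=load('side');im=s['pixels'][180:330,230:430].astype(int)
m=((im[:,:,1]-im[:,:,0]>40)).astype(np.uint8);v,u=np.nonzero(m);print(u.min()+230,u.max()+230,v.min()+180,v.max()+180)
(c,_,_)=cv2.fitEllipse(np.c_[u,v].astype(np.float32)) ;p=(np.c_[u,v].mean(0)+[230,180]);print(p)
print(atz(s,*p,.1208), 'extent y',atz(s,p[0],v.min()+180,.1208)[1],atz(s,p[0],v.max()+180,.1208)[1])
E
```

```text
305 318 223 233
[311.7016129  228.16129032]
[ 0.58130551 -0.00203852  0.1208    ] extent y -0.015024762360763 0.009911210177844798
```

>>> carry_out --motion "0.007 -0.0097 0 0 0 0 255; 0 0 -0.02 0 0 0 255; 0 0 -0.02 0 0 0 255; 0 0 -0.016 0 0 0 255; 0 0 0 0 0 0 255; 0 0 0 0 0 0 255; 0 0 0 0 0 0 255"

```text
time_s: 11.32
ee_pos: [0.5897, -0.015, 0.0612]
eef_rot: [3.14, 0.0, 1.477]
force: [-0.2, -0.1, -0.9]
grip_width: 0.0322
grip_force: 12.0
```

>>> carry_out --motion "-0.001 -0.0015 -0.004 0 0 0 255; 0 0 -0.003 0 0 0 255; 0 0 0 0 0 0 255; 0 0 0 0 0 0 255; 0 0 0 0 0 0 255"

```text
time_s: 11.73
ee_pos: [0.5881, -0.0166, 0.0531]
eef_rot: [3.142, -0.0, 1.477]
force: [0.4, 0.2, -0.3]
grip_width: 0.0317
grip_force: 12.0
```

>>> carry_out --motion "0 0 0 0 0 0 200; 0 0 0 0 0 0 150; 0 0 0 0 0 0 120; 0 0 0 0 0 0 120; 0 0 0.03 0 0 0 120; 0 0 0.04 0 0 0 120; 0 0 0.04 0 0 0 120; 0 0 0.035 0 0 0 120; 0 0 0 0 0 0 120"

```text
time_s: 12.48
ee_pos: [0.5903, -0.0167, 0.2056]
eef_rot: [3.131, -0.0, 1.477]
force: [0.8, -0.1, 1.7]
grip_width: 0.0496
grip_force: 0.0
```

```bash
python3 - <<'E'
from h import *
t=snap('top','top4.png');s=snap('side')
o=ctrl.get_obs();print(o['ee_pos'],o['grip_width'])
cv2.imwrite('pics/s4.png',cv2.resize(s['pixels'][170:420,220:420,::-1],None,fx=2.4,fy=2.4,interpolation=cv2.INTER_CUBIC))
for a in((299,337),(309,389)):print(disc(s,*a,.011))
E
```

```text
[ 0.58842204 -0.01657471  0.19900926] 0.04979706392392076
(array([0.5604, 0.1738, 0.011 ]), np.int32(254))
(array([0.5141, 0.2661, 0.011 ]), np.int32(305))
```

View pics/s4.png

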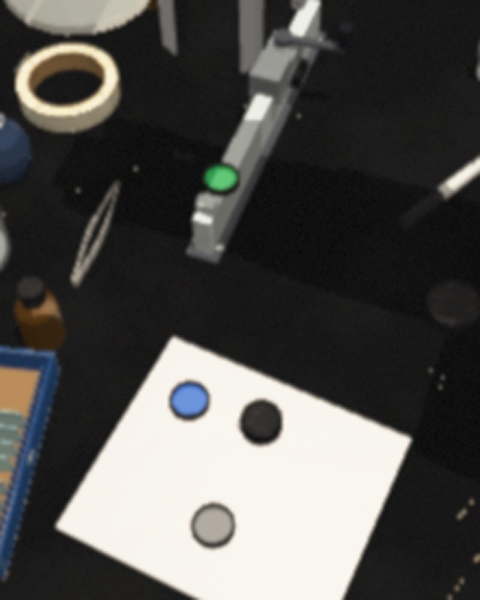

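The green filter is on the rail against the end stop at (220,178). Blue, cap and grey have not moved. Picking grey next.

>>> carry_out --motion "-0.0083 0.0312 0 0 0 0 120; -0.0083 0.0312 0 0 0 0 120; -0.0083 0.0312 0 0 0 0 120; -0.0083 0.0312 0 0 0 0 120; -0.0083 0.0312 0 0 0 0 120; -0.0083 0.0312 0 0 0 0 120; -0.0083 0.0312 0 0 0 0 120; -0.0083 0.0312 0 0 0 0 120; -0.0083 0.0312 0 0 0 0 120; 0 0 -0.035 0 0 0 120; 0 0 -0.035 0 0 0 120; 0 0 -0.035 0 0 0 120; 0 0 -0.03 0 0 0 120; 0 0 0 0 0 0 120; 0 0 0 0 0 0 120; 0 0 0 0 0 0 120"

```text
time_s: 13.92
ee_pos: [0.5139, 0.2644, 0.0642]
eef_rot: [3.141, -0.001, 1.476]
force: [0.4, 0.1, -0.2]
grip_width: 0.0499
grip_force: 0.0
```

>>> carry_out --motion "0 0 -0.03 0 0 0 120; 0 0 -0.02 0 0 0 120; 0 0 -0.0081 0 0 0 120; 0 0 0 0 0 0 120; 0 0 0 0 0 0 255; 0 0 0 0 0 0 255; 0 0 0 0 0 0 255; 0 0 0 0 0 0 255; 0 0 0 0 0 0 255" --grip_force 12

```text
time_s: 14.67
ee_pos: [0.5142, 0.2646, 0.0064]
eef_rot: [3.139, -0.001, 1.477]
force: [-1.3, -1.0, 6.7]
grip_width: 0.0316
grip_force: 12.0
```

```bash
python3 - <<'E'
from h import *
s=load('side');im=s['pixels'].astype(int)
m=np.zeros((480,640),bool);m[220:260,290:335]=(im[220:260,290:335,1]-im[220:260,290:335,0]>40)
v,u=np.nonzero(m);p=[u.mean(),v.mean()];print(p,atz(s,*p,.058),len(u))
t=load('top');im=t['pixels'].astype(int);m=(im[:,:,1]-im[:,:,0]>40);m[:200]=0;m[245:]=0;m[:,:290]=0;m[:,345:]=0
v,u=np.nonzero(m);print(len(u), u.size and atz(t,u.mean(),v.mean(),.058))
E
```

```text
[np.float64(311.52991452991455), np.float64(243.63247863247864)] [ 0.58727189 -0.01393691  0.058     ] 117
0 0
```

>>> carry_out --motion "0 0 0.02 0 0 0 255; 0 0 0.03 0 0 0 255; 0 0 0.035 0 0 0 255; 0 0 0.035 0 0 0 255; 0.007 -0.0315 0 0 0 0 255; 0.007 -0.0315 0 0 0 0 255; 0.007 -0.0315 0 0 0 0 255; 0.007 -0.0315 0 0 0 0 255; 0.007 -0.0315 0 0 0 0 255; 0.007 -0.0315 0 0 0 0 255; 0.007 -0.0315 0 0 0 0 255; 0.007 -0.0315 0 0 0 0 255; 0.007 -0.0315 0 0 0 0 255; 0.007 -0.0315 0 0 0 0 255; 0 0 -0.03 0 0 0 255; 0 0 0 0 0 0 255; 0 0 0 0 0 0 255"

```text
time_s: 16.08
ee_pos: [0.5826, -0.0505, 0.0944]
eef_rot: [-3.139, -0.0, 1.476]
force: [0.4, 0.5, 0.2]
grip_width: 0.0318
grip_force: 12.0
```

```bash
python3 - <<'E'
from h import *
t=snap('top','top5.png');s=snap('side')
o=ctrl.get_obs();print(o['ee_pos'],o['grip_width'])
cv2.imwrite('pics/s5.png',cv2.resize(s['pixels'][180:280,270:390,::-1],None,fx=5,fy=5,interpolation=cv2.INTER_CUBIC))
E
```

```text
[ 0.5836605  -0.0499561   0.09611866] 0.0321057557685849
```

View pics/s5.png

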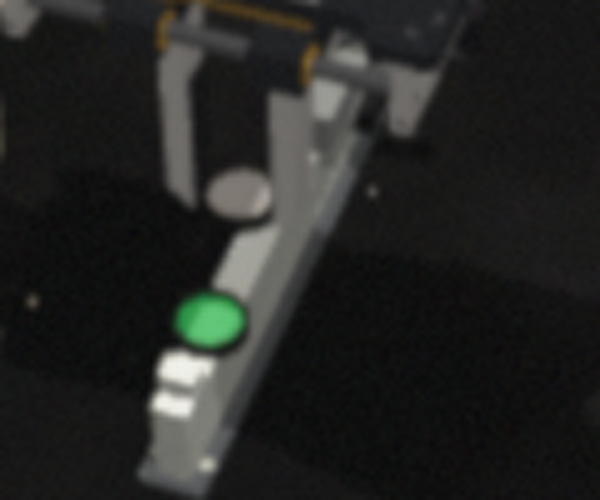

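Grey is held level at crop (238,193), and green sits on the rail at (210,320).

```bash
python3 - <<'E'
from h import *
s=load('side');print(atz(s,317.2,218.2,.101),atz(s,311.6,243.6,.058))
E
```

```text
[ 0.58345713 -0.04760009  0.101     ] [ 0.58715576 -0.01405692  0.058     ]
```

>>> carry_out --motion "0.0007 0 -0.02 0 0 0 255; 0 0 -0.015 0 0 0 255; 0 0 0 0 0 0 255; 0 0 0 0 0 0 255"

```text
time_s: 16.52
ee_pos: [0.5843, -0.0501, 0.0608]
eef_rot: [3.141, -0.0, 1.478]
force: [0.3, -0.3, 0.4]
grip_width: 0.0317
grip_force: 12.0
```

>>> carry_out --motion "-0.0002 -0.0015 -0.005 0 0 0 255; 0 0 -0.0023 0 0 0 255; 0 0 0 0 0 0 255; 0 0 0 0 0 0 255; 0 0 0 0 0 0 200; 0 0 0 0 0 0 150; 0 0 0 0 0 0 130; 0 0 0 0 0 0 130; 0 0 0.03 0 0 0 130; 0 0 0.04 0 0 0 130; 0 0 0.04 0 0 0 130; 0 0 0.035 0 0 0 130; 0 0 0 0 0 0 130; 0 0 0 0 0 0 130"

```text
time_s: 17.68
ee_pos: [0.5844, -0.0524, 0.1992]
eef_rot: [3.138, 0.0, 1.477]
force: [-0.8, -0.2, -1.6]
grip_width: 0.0463
grip_force: 0.0
```

```bash
python3 - <<'E'
from h import *
s=snap('side')
o=ctrl.get_obs();print(o['ee_pos'],o['grip_width'])
cv2.imwrite('pics/s6.png',cv2.resize(s['pixels'][170:370,230:390,::-1],None,fx=3,fy=3,interpolation=cv2.INTER_CUBIC))
print(disc(s,299,337,.011))
E
```

```text
[ 0.58373488 -0.05230199  0.19729004] 0.04576247494206323
(array([0.5604, 0.1738, 0.011 ]), np.int32(257))
```

View pics/s6.png

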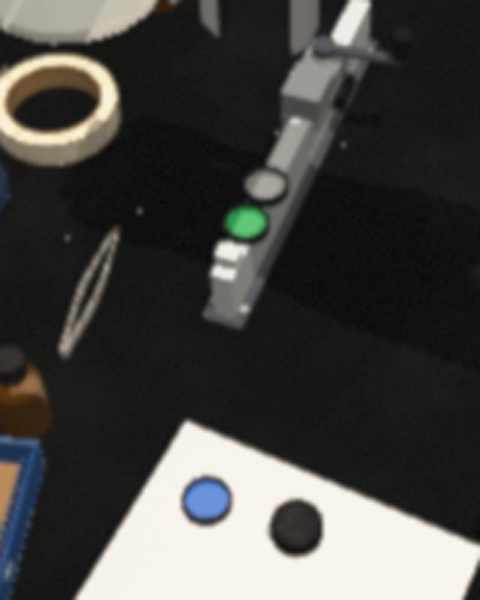

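Green and grey lie side by side on the rail at (246,222) and (266,184). Blue is at (207,500), unmoved. Picking blue.

>>> carry_out --motion "-0.0033 0.0321 0 0 0 0 130; -0.0033 0.0321 0 0 0 0 130; -0.0033 0.0321 0 0 0 0 130; -0.0033 0.0321 0 0 0 0 130; -0.0033 0.0321 0 0 0 0 130; -0.0033 0.0321 0 0 0 0 130; -0.0033 0.0321 0 0 0 0 130; 0 0 -0.035 0 0 0 130; 0 0 -0.035 0 0 0 130; 0 0 -0.035 0 0 0 130; 0 0 -0.03 0 0 0 130; 0 0 0 0 0 0 130; 0 0 0 0 0 0 130; 0 0 0 0 0 0 130"

```text
time_s: 18.9
ee_pos: [0.5613, 0.1725, 0.0637]
eef_rot: [3.141, -0.0, 1.476]
force: [-0.4, 0.2, 0.8]
grip_width: 0.0461
grip_force: 0.0
```

>>> carry_out --motion "0 0 -0.03 0 0 0 130; 0 0 -0.02 0 0 0 130; 0 0 -0.0075 0 0 0 130; 0 0 0 0 0 0 130; 0 0 0 0 0 0 255; 0 0 0 0 0 0 255; 0 0 0 0 0 0 255; 0 0 0 0 0 0 255; 0 0 0 0 0 0 255" --grip_force 12

```text
time_s: 19.65
ee_pos: [0.5618, 0.1727, 0.0068]
eef_rot: [3.139, -0.001, 1.477]
force: [0.2, -0.2, 8.0]
grip_width: 0.0314
grip_force: 12.0
```

>>> carry_out --motion "0 0 0.02 0 0 0 255; 0 0 0.03 0 0 0 255; 0 0 0.035 0 0 0 255; 0 0 0.035 0 0 0 255; 0.0024 -0.0324 0 0 0 0 255; 0.0024 -0.0324 0 0 0 0 255; 0.0024 -0.0324 0 0 0 0 255; 0.0024 -0.0324 0 0 0 0 255; 0.0024 -0.0324 0 0 0 0 255; 0.0024 -0.0324 0 0 0 0 255; 0.0024 -0.0324 0 0 0 0 255; 0.0024 -0.0324 0 0 0 0 255; 0 0 -0.03 0 0 0 255; 0 0 0 0 0 0 255; 0 0 0 0 0 0 255; 0 0 0 0 0 0 255"

```text
time_s: 20.98
ee_pos: [0.5803, -0.086, 0.0963]
eef_rot: [3.141, -0.0, 1.477]
force: [0.2, -0.1, -0.5]
grip_width: 0.0314
grip_force: 12.0
```

```bash
python3 - <<'E'
from h import *
t=snap('top','top7.png');s=snap('side')
o=ctrl.get_obs();print(o['ee_pos'],o['grip_width'])
cv2.imwrite('pics/s7.png',cv2.resize(s['pixels'][160:280,270:390,::-1],None,fx=5,fy=5,interpolation=cv2.INTER_CUBIC))
E
```

```text
[ 0.5805522  -0.08595284  0.09650704] 0.031443692317599754
```

View pics/s7.png

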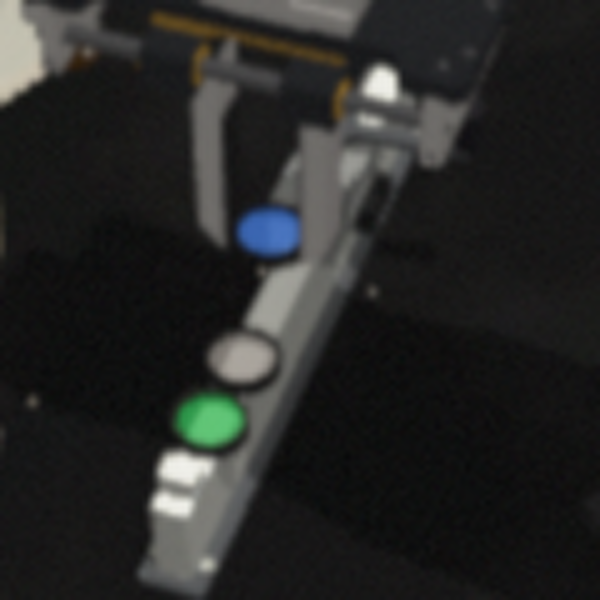

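Blue is held at crop (270,231). Grey is at (243,359) and green at (210,420) on the rail.

```bash
python3 - <<'E'
from h import *
s=load('side');print(atz(s,323.6,205.8,.1015),atz(s,318.2,231.4,.058),atz(s,311.6,243.6,.058))
E
```

```text
[ 0.57987548 -0.08434983  0.1015    ] [ 0.58291847 -0.04970979  0.058     ] [ 0.58715576 -0.01405692  0.058     ]
```

>>> carry_out --motion "0.0004 -0.001 -0.02 0 0 0 255; 0 0 -0.015 0 0 0 255; 0 0 0 0 0 0 255; 0 0 0 0 0 0 255"

```text
time_s: 21.42
ee_pos: [0.5805, -0.0873, 0.0606]
eef_rot: [-3.141, -0.0, 1.477]
force: [0.5, -0.1, 0.1]
grip_width: 0.0318
grip_force: 12.0
```

>>> carry_out --motion "0.0003 0 -0.005 0 0 0 255; 0 0 -0.0023 0 0 0 255; 0 0 0 0 0 0 255; 0 0 0 0 0 0 255; 0 0 0 0 0 0 200; 0 0 0 0 0 0 150; 0 0 0 0 0 0 120; 0 0 0 0 0 0 120; 0 0 0.03 0 0 0 120; 0 0 0.035 0 0 0 120; -0.002 -0.019 0 0 0 0 120; -0.002 -0.019 0 0 0 0 120; -0.001 -0.018 0 0 0 0 120; 0 0 0 0 0 0 120; 0 0 0 0 0 0 120"

```text
time_s: 22.67
ee_pos: [0.5756, -0.1442, 0.1177]
eef_rot: [-3.141, -0.0, 1.475]
force: [0.3, 0.4, 1.0]
grip_width: 0.0497
grip_force: 0.0
```

```bash
python3 - <<'E'
from h import *
t=snap('top','top8.png');s=snap('side')
o=ctrl.get_obs();print(o['ee_pos'],o['grip_width'])
cv2.imwrite('pics/s8.png',cv2.resize(s['pixels'][160:280,270:390,::-1],None,fx=5,fy=5,interpolation=cv2.INTER_CUBIC))
E
```

```text
[ 0.57567657 -0.14313596  0.11764941] 0.049730577115982035
```

View pics/s8.png

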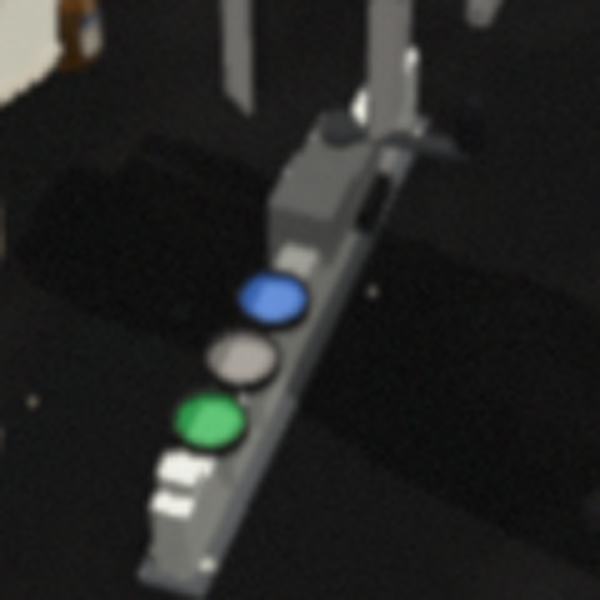

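All three filters lie flat on the rail: blue (273,298), grey (243,358), green (210,420). The stop is behind them with about 20 mm of gap. I'll pinch it and bring it up.

>>> carry_out --motion "0.0007 0 -0.02 0 0 0 120; 0 0 -0.02 0 0 0 120; 0 0 -0.016 0 0 0 120; 0 0 0 0 0 0 120; 0 0 0 0 0 0 200; 0 0 0 0 0 0 200; 0 0 0 0 0 0 200; 0.0003 0.003 0 0 0 0 200; 0.0003 0.003 0 0 0 0 200; 0.0003 0.003 0 0 0 0 200; 0.0003 0.003 0 0 0 0 200; 0.0003 0.003 0 0 0 0 200; 0.0003 0.003 0 0 0 0 200; 0.0001 0.0015 0 0 0 0 200; 0.0001 0.001 0 0 0 0 200; 0 0 0 0 0 0 200; 0 0 0 0 0 0 200; 0 0 0 0 0 0 200" --grip_force 15

```text
time_s: 24.27
ee_pos: [0.5786, -0.1231, 0.063]
eef_rot: [3.141, 0.0, 1.477]
force: [-4.3, 0.2, 6.6]
grip_width: 0.0301
grip_force: 15.0
```

```bash
python3 - <<'E'
from h import *
t=snap('top','top9.png');s=snap('side')
o=ctrl.get_obs();print(o['ee_pos'],o['grip_width'],o['force'])
cv2.imwrite('pics/s9.png',cv2.resize(s['pixels'][160:280,270:390,::-1],None,fx=5,fy=5,interpolation=cv2.INTER_CUBIC))
E
```

```text
[ 0.57856299 -0.12311436  0.06296711] 0.02964960196526142 [-4.10690201  0.41139209  6.72511923]
```

View pics/s9.png

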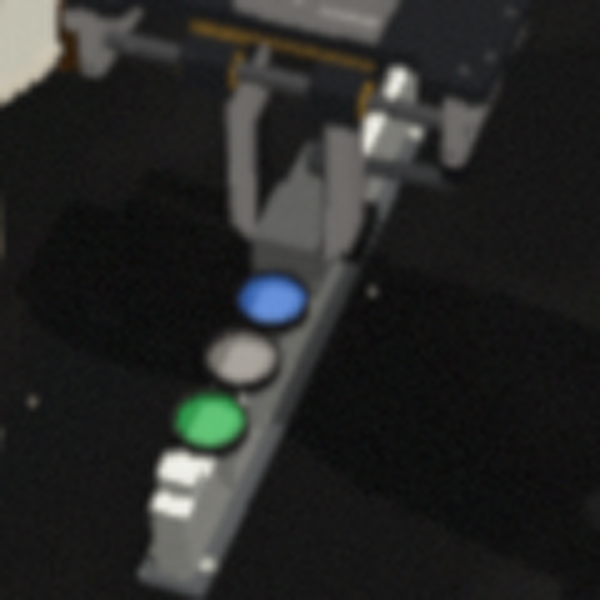

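The stop is within 1–2 mm of blue. I'll nudge it 1.5 mm more, release, and go over the knob.

>>> carry_out --motion "0.0001 0.0015 0 0 0 0 200; 0 0 0 0 0 0 200; 0 0 0 0 0 0 120; 0 0 0 0 0 0 120; 0 0 0 0 0 0 120; 0 0 0.03 0 0 0 120; 0 0 0.03 0 0 0 120; 0 0 0.03 0 0 0 120; -0.0051 -0.0031 0 0 0 -7 180; -0.0051 -0.0031 0 0 0 -7 180; -0.0051 -0.0031 0 0 0 -7 180; -0.0051 -0.0031 0 0 0 -7 180; -0.0051 -0.0031 0 0 0 -7 180; -0.0051 -0.0031 0 0 0 -7 180; -0.0051 -0.0031 0 0 0 -7 180; -0.0051 -0.0031 0 0 0 -7 180; -0.0051 -0.0031 0 0 0 -7 180; -0.0051 -0.0031 0 0 0 -7 180; -0.0051 -0.0031 0 0 0 -7 180; -0.0051 -0.0031 0 0 0 -7 180"

```text
time_s: 26.03
ee_pos: [0.5171, -0.159, 0.1518]
eef_rot: [-3.142, -0.0, 0.004]
force: [-0.1, 0.4, 0.4]
grip_width: 0.028
grip_force: 0.0
```

```bash
python3 - <<'E'
from h import *
t=snap('top','top10.png');s=snap('side')
o=ctrl.get_obs();print(o['ee_pos'],o['eef_rot'],o['grip_width'],o['force'])
a=cv2.resize(s['pixels'][160:280,270:390,::-1],None,fx=5,fy=5,interpolation=cv2.INTER_CUBIC)
cv2.imwrite('pics/s10.png',a)
E
```

```text
[ 0.51695273 -0.15923992  0.15188413] [ 3.14154071e+00 -1.45685020e-04  7.49000972e-03] 0.027685259339128628 [-0.18886385 -0.24688723  0.23957404]
```

View pics/s10.png

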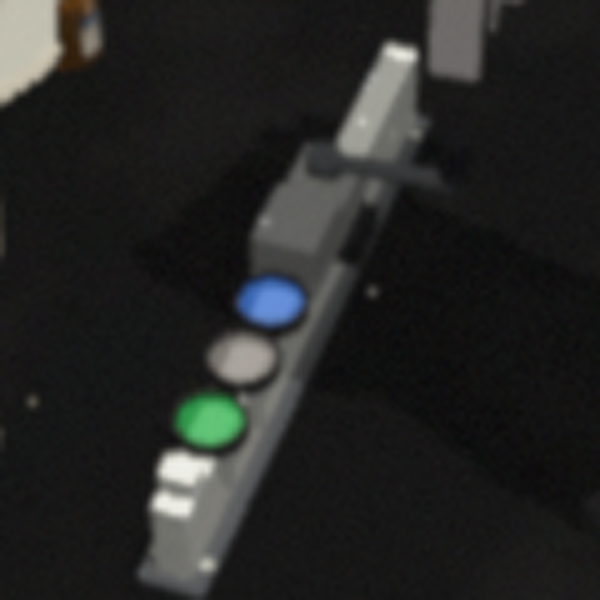

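The stop touches blue at (270,300). The lever pivot is at (322,160) and its arm runs to about (445,185).

```bash
python3 - <<'E'
from h import *
s=load('side');P=atz(s,270+322.5/5-.5,160+160.5/5-.5,.079);print(P,atz(s,270+440/5,160+183/5,.079))
im=s['pixels'][185:200,352:368].mean(2).astype(int);
print(im)
E
```

```text
[ 0.57502647 -0.15354378  0.079     ] [ 0.52026905 -0.15137549  0.079     ]
[[ 99  90  70  49  30  21  23  22  22  21  23  23  23  21  20  22]
 [110 105  70  36  23  23  21  22  23  24  23  23  23  23  21  23]
 [ 91  87  56  25  20  18  21  22  23  23  23  23  21  22  22  20]
 [ 66  58  35  17  15  18  19  23  23  23  23  24  21  23  21  21]
 [ 55  40  21  15  13  14  17  20  21  23  20  19  20  21  20  23]
 [ 49  31  19  14  14  14  17  19  18  20  18  17  20  23  21  21]
 [ 41  23  17  14  19  16  18  17  15  18  17  18  19  21  23  23]
 [ 40  29  23  24  23  19  15  17  14  17  15  18  18  23  23  19]
 [ 50  45  40  39  36  28  18  19  15  16  16  18  22  21  23  23]
 [ 56  55  54  53  51  39  24  16  15  17  15  19  22  22  22  21]
 [ 53  53  55  55  54  45  29  19  20  19  18  19  20  24  23  21]
 [ 40  44  46  50  50  47  35  25  22  20  20  19  22  20  21  21]
 [ 27  28  35  38  39  38  37  33  29  24  22  24  23  23  22  23]
 [ 20  23  25  28  27  30  30  33  28  24  25  24  21  22  23  23]
 [ 16  22  23  24  25  24  25  27  25  25  24  24  24  21  21  23]]
```

```bash
cat >> h.py <<'E'
def cloud(c,u0,u1,v0,v1):
    v,u=np.mgrid[v0:v1,u0:u1];uv=np.c_[u.ravel(),v.ravel()].astype(float)
    p=cv2.undistortPoints(uv[:,None],np.array(c['K']),np.array(c['dist']))[:,0]
    z=c['range_z'][v0:v1,u0:u1].ravel()
    P=np.array(c['position'])+(np.c_[p[:,0],-p[:,1],-np.ones(len(p))]*z[:,None])@rot(c).T
    return P[z>0]
E
python3 - <<'E'
from h import *
for n in('side','top'):
    c=load(n);P=cloud(c,*((325,385,170,215) if n=='side' else (340,430,190,270)))
    Q=P[(P[:,2]>.09)&(P[:,2]<.115)];Q=Q[(Q[:,0]<.55)&(Q[:,1]<-.12)&(Q[:,1]>-.19)]
    print(n,len(Q),Q.mean(0) if len(Q) else '',Q.min(0) if len(Q) else '',Q.max(0) if len(Q) else '')
    Q=P[(P[:,2]>.076)&(P[:,2]<.083)];print(len(Q),Q.min(0),Q.max(0)) if len(Q) else 0
    Q=Q[Q[:,0]>.565];print(len(Q),Q.mean(0),Q.min(0),Q.max(0)) if len(Q) else 0
E
```

```text
side 42 [ 0.51642446 -0.15457555  0.09867318] [ 0.51033117 -0.16357576  0.09015338] [ 0.52268828 -0.14969841  0.10489122]
106 [ 0.51010341 -0.16355921  0.07608711] [ 0.58230014 -0.09970983  0.08279821]
44 [ 0.57432651 -0.14870136  0.07784793] [ 0.56562846 -0.16355921  0.07608711] [ 0.58230014 -0.09970983  0.08028175]
top 0   
117 [ 0.56188023 -0.16631214  0.07600728] [ 0.59296146 -0.10323793  0.08299036]
113 [ 0.57642057 -0.14078164  0.07810534] [ 0.5658     -0.16631214  0.07600728] [ 0.59296146 -0.10323793  0.08299036]
```

>>> carry_out --motion "0 0.002 -0.03 0 0 0 180; 0 0 -0.035 0 0 0 180; 0 0 0 0 0 0 180; 0 0 0 0 0 0 255; 0 0 0 0 0 0 255; 0 0 0 0 0 0 255; 0 0 0 0 0 0 255" --grip_force 12

```text
time_s: 26.72
ee_pos: [0.5182, -0.1573, 0.0885]
eef_rot: [3.14, -0.003, 0.011]
force: [1.2, -0.3, 2.3]
grip_width: 0.0136
grip_force: 12.0
```

>>> carry_out --motion "0.0004 -0.0061 0 0 0 6 255; 0.0010 -0.0060 0 0 0 6 255; 0.0016 -0.0058 0 0 0 6 255; 0.0022 -0.0056 0 0 0 6 255; 0.0028 -0.0054 0 0 0 6 255; 0.0034 -0.0051 0 0 0 6 255; 0.0039 -0.0047 0 0 0 6 255; 0.0043 -0.0042 0 0 0 6 255; 0.0048 -0.0038 0 0 0 6 255; 0.0051 -0.0032 0 0 0 6 255; 0.0054 -0.0027 0 0 0 6 255; 0.0057 -0.0021 0 0 0 6 255; 0.0059 -0.0015 0 0 0 6 255; 0.0060 -0.0009 0 0 0 6 255; 0 0 0 0 0 0 255; 0 0 0 0 0 0 255"

```text
time_s: 28.05
ee_pos: [0.5699, -0.2148, 0.0884]
eef_rot: [3.141, 0.001, 1.478]
force: [-4.8, -1.9, 5.7]
grip_width: 0.0136
grip_force: 12.0
```

```bash
python3 - <<'E'
from h import *
s=snap('side')
o=ctrl.get_obs();print(o['ee_pos'],o['eef_rot'],o['grip_width'],o['force'])
cv2.imwrite('pics/s11.png',cv2.resize(s['pixels'][160:280,270:390,::-1],None,fx=5,fy=5,interpolation=cv2.INTER_CUBIC))
E
```

```text
[ 0.56987818 -0.21476953  0.08838527] [3.14076957e+00 1.27405752e-03 1.47716306e+00] 0.013576469271200117 [-5.04794514 -2.68192347  5.11001311]
```

View pics/s11.png

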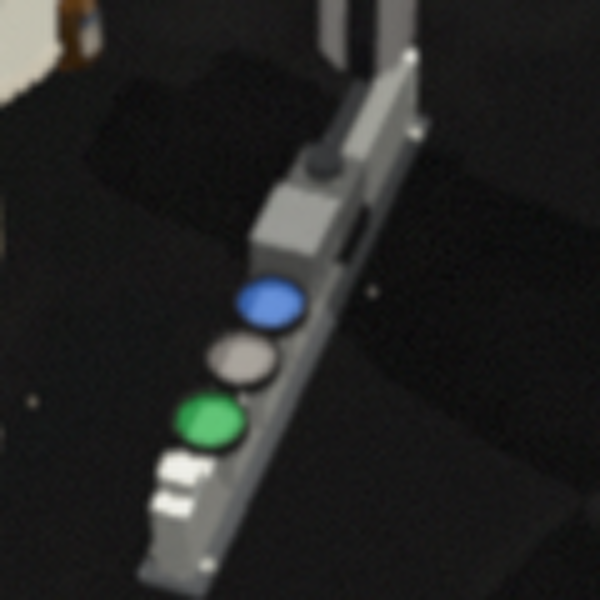

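The lever lies along the rail and the stop is still up against blue. I'll press slightly past, release, and back off upward.

>>> carry_out --motion "0.0015 0 0 0 0 0 255; 0.001 0 0 0 0 0 255; 0 0 0 0 0 0 255; 0 0 0 0 0 0 255; -0.002 0 0 0 0 0 255; 0 0 0 0 0 0 180; 0 0 0 0 0 0 180; 0 0 0.03 0 0 0 180; 0 0 0.04 0 0 0 180; 0 0 0.04 0 0 0 150; -0.02 0 0.03 0 0 0 150; -0.035 0 0 0 0 0 150; -0.035 0 0 0 0 0 150; -0.035 0 0 0 0 0 150; 0 0 0 0 0 0 150; 0 0 0 0 0 0 150; 0 0 0 0 0 0 150"

```text
time_s: 29.52
ee_pos: [0.4461, -0.2142, 0.2274]
eef_rot: [3.14, 0.0, 1.477]
force: [-1.1, -0.3, -0.0]
grip_width: 0.0392
grip_force: 0.0
```

```bash
python3 - <<'E'
from h import *
s=snap('side');t=snap('top')
o=ctrl.get_obs();print(o['ee_pos'],o['grip_width'],o['force'])
for n,b in(('side',(315,385,150,230)),('top',(340,450,190,270))):
    c=load(n);P=cloud(c,*b);Q=P[(P[:,2]>.09)&(P[:,2]<.115)&(P[:,0]>.54)&(P[:,0]<.60)&(P[:,1]<-.19)]
    if len(Q):print(n,len(Q),Q.mean(0),Q.min(0),Q.max(0))
    Q=P[(P[:,2]>.076)&(P[:,2]<.083)&(P[:,1]<-.14)&(P[:,0]>.54)]
    if len(Q):print(n,'arm',np.polyfit(Q[:,1],Q[:,0],1),len(Q))
a=cv2.resize(s['pixels'][160:280,270:390,::-1],None,fx=4,fy=4,interpolation=cv2.INTER_CUBIC)
b=cv2.resize(t['pixels'][190:240,290:360,::-1],None,fx=4,fy=4,interpolation=cv2.INTER_CUBIC)
z=np.zeros((480,800,3),np.uint8);z[:,:480]=a;z[:200,500:780]=b;cv2.imwrite('pics/s12.png',z)
E
```

```text
[ 0.44622699 -0.21405684  0.22678757] 0.03848287889734075 [ 0.58271002 -0.3853011   0.57064602]
side 42 [ 0.56899549 -0.21178775  0.09801202] [ 0.56336    -0.2194843   0.09156822] [ 0.57596531 -0.2066379   0.10454639]
side arm [0.09985724 0.59019808] 94
top 45 [ 0.56938682 -0.21461496  0.10096507] [ 0.56313904 -0.22167555  0.09367182] [ 0.57533957 -0.20812764  0.10768158]
top arm [0.08945971 0.58907079] 140
```

View pics/s12.png

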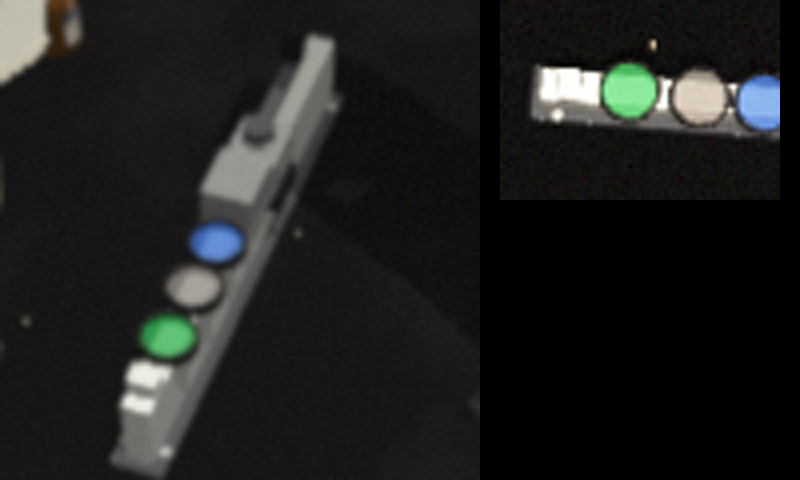

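The lever's arm slope (0.09) matches the rail's, so it is locked. One quick check of the filters' centring and the gap.

```bash
python3 - <<'E'
from h import *
t=load('top');im=t['pixels'].astype(int)[195:235,290:380]
r,g,b=im[...,0],im[...,1],im[...,2]
masks={'green':g-r>40,'blue':b-r>40}
for n,m in masks.items():
    v,u=np.nonzero(m);P=atz(t,u.mean()+290,v.mean()+195,.058);print(n,P,'off-centre',P[0]-(.0939*P[1]+.5891),'dist to face',np.hypot(*(P[:2]-(np.array([.5744,-.1568])+.055*np.array([.0934,.9956])))))
P=atz(t,290+200/4,190+97/4,.058);print('grey',P,P[0]-(.0939*P[1]+.5891))
E
```

```text
green [ 0.58481473 -0.04120073  0.058     ] off-centre -0.0004165247052279053 dist to face 0.06106974872904946
blue [ 0.5802838  -0.08635445  0.058     ] off-centre -0.0007075171639058242 dist to face 0.015705316228252893
grey [ 0.58276379 -0.05405049  0.058     ] -0.0012608726406155846
```

```bash
python3 -c "
from station import ctrl
print(ctrl.hand_in())"
```

```text
the job is handed in; nothing more can be done
None
```

The job is handed in (no verdict was returned): the three filters present (green, grey, blue) lie flat and centred on the rail by the last pictures, with the stop against blue, the lever locked and the arm clear.

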